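# Build up a cart caster swivel on its king pin

## Task

On the upright pin of the caster fixture, stack the parts in order: the steel race first, then the orange spacer, then the black cap with the yellow knob. Feel each part gently down over the pin, which stands a little off the middle of its base, and never load the fixture with more than 30 N. Then press the cap down with a steady firm push of about 15 N until the stack is fully home, hold it there for a moment, let go, and leave the wheel, wrench, green tote and carton where they are.

Things in the scene. Friction and masses are not known exactly. Their poses are not given: they have to be found in the camera images.
- fixture: Fixed aluminium base plate 120 x 120 x 18 mm on the bench; origin at the centre of its underside, z up. It carries an upright steel king pin with a brass collar round it (see pin_nominal and home).
- pin_nominal (a point): Point over the plate's CENTRE at the height of the pin's top, 88 mm over the fixture's origin. Pin: rigid, 18 mm thick, top 12 mm tapering to a 7 mm flat tip. Its true axis stands up to 4 mm off this point along each of the plate's x and y axes, different every time and NOT measured: find it by feel (sideways force as a ring comes down on the taper) or by sight.
- home (a point): Point over the plate's centre, 34 mm over the fixture's origin: the height of the collar's top when fully home, at a hard stop. The collar (36 mm diameter, 14 mm high, round the pin) is a stiff sliding fit: its top starts 41 to 44 mm over the origin, 5 to 8 N pushes it down, and it stays where it is left.
- race: Loose steel ring, outer diameter 60 mm, bore 20 mm, 14 mm high, 160 g nominal, lying flat; origin at the centre of its underside, z along its axis. First on the pin, resting on the collar (underside 34 mm above the fixture's origin once home).
- spacer: Loose orange plastic ring, outer diameter 44 mm, bore 20 mm, 18 mm high, 40 g; origin at the centre of its underside. Second, on the race (underside 48 mm above the fixture's origin once home).
- cap: Loose black cap standing upright, 46 mm in diameter and 32 mm high, with a yellow round knob 24 mm in diameter and 22 mm high on top (54 mm in all); from below a blind bore 20 mm wide and 26 mm deep. Origin at the centre of its underside. Last, on the spacer (underside 66 mm above the fixture's origin once home).
- wheel: Bystander: black caster wheel lying flat, diameter 80 mm, 36 mm high; origin at the centre of its underside.
- wrench: Bystander: steel wrench lying flat along its x axis, about 170 mm long; origin on its underside.
- tote: Bystander: small green open tote 130 x 100 x 50 mm; origin at the centre of its underside.
- carton: Bystander: cardboard carton 90 x 120 x 70 mm; origin at the centre of its underside.
Not all that is in view belongs to the job. Of the things like the spacer, leave any that is turquoise; of the rest the smaller one is meant. What is shaped like the cap but brown is not meant.

How it is judged:
On the way, in this order (a step that is already met when the one before it is completed fails the run):
1. the race is down over the pin, on the collar (z of race in the frame of fixture below 0.048 m and horizontal distance between race and fixture below 0.008 m), for 0.1 s.
2. the spacer is down over the pin, on the race (z of spacer in the frame of fixture below 0.062 m and horizontal distance between spacer and fixture below 0.008 m), for 0.1 s.
3. the cap is over the pin, on the spacer (z of cap in the frame of fixture below 0.08 m and horizontal distance between cap and fixture below 0.008 m), for 0.05 s.
4. the cap is pressed on the spacer with 8 to 30 N for 0.3 s with the stack fully home (contact force between cap and spacer above 8 N and z of cap in the frame of fixture below 0.0675 m), for 0.3 s.
At the end, for the whole second after the job is handed in: Race, spacer and cap are threaded on the pin in that order from below, each within 8 mm of the plate's centre and fully home: undersides 34, 48 and 66 mm above the fixture's origin, at most 1.5 mm higher; cap upright within 0.1 rad, all at rest and released (z of race in the frame of fixture between 0.03 and 0.0355 m and z of spacer in the frame of fixture between 0.044 and 0.0495 m and z of cap in the frame of fixture between 0.062 and 0.0675 m and horizontal distance between each of race, spacer, cap and fixture below 0.008 m and angle between cap's own z axis and vertical below 0.1 rad and linear speed of each of cap, race, spacer below 0.02 m/s); the robot touches nothing.
It fails at once if the fixture (plate, pin, collar) is loaded with more than 30 N by the parts or the robot (contact force between fixture and anything else above 30 N).
It fails at once if a bystander is moved more than 20 mm (distance of any of wheel, wrench, tote, carton from where it was at the start of the episode above 0.02 m).
It also fails if it takes over 72 s, if anything falls off the work surface, if the arm or the gripper's body presses on something with over 40 N, if the wrist force passes 120 N, or if a joint passes its speed limit or range.

## Robot

A 6-joint arm with a two-finger parallel gripper is mounted at the origin on the work surface. World frame = base frame: x ahead of the robot, y to its left, z up, the work surface at z = 0. Lengths are in m, angles in rad, forces in N, time in s.
With the tool pointing down it reaches from about 0.4 to 0.825 m from the base axis. Payload 7 kg.
Tool frame: the origin (TCP) lies at the very end of the fingers, on their centre line; the grasp point (between the pads) lies 19 mm behind it; z points along the fingers, y is the line along which they close (so a half turn about z gives the same grasp; the last joint's range is limited). The gripper opens to 88 mm and grips with 3 to 60 N. Pads are 19 mm wide; open, the fingers measure 130 mm over their backs; the gripper's body (78 mm by 193 mm) begins 47 mm behind the grasp point.
Start: joints at [-0.938, 0.359, 0.012, 0, -1.224, -0.288], TCP at [0.228, -0.635, 0.227] pointing down, gripper open.
Joint ranges: [-3.07, 3.07], [-1.43, 2.12], [-1.02, 1.25], [-3.03, 1.67], [-3.05, -0], [-3.03, 3.03]. Speed limits (rad/s): [2.39, 2.39, 3.01, 3.14, 3.14, 3.14].

## Interface

Orientations are given as [roll, pitch, yaw] about the fixed x, y, z axes, in that order (R = Rz(yaw) Ry(pitch) Rx(roll)).
In Python, from plant import robot gives the robot as it stands. The module is installed in compiled form; this text tells all that it offers.
- The arm moves only by the shell command python3 -m handwheel 'ROWS' [OPENING] [FORCE]. ROWS is JSON, a list that holds one entry, the list of rows, each a list of 6 numbers: the shift along the world's x, y, z in m, then the turn, a rotation vector about the world's x, y, z in units of 6 degrees (1.0 is 6 degrees). In form: [[[dx, dy, dz, ax, ay, az], ...]]. A call has 1 to 20 rows; each row is the pose to reach, as a shift and turn from the pose commanded when the call began; what a row does not reach only later rows make up. A row lasts 1/12 s, in which the tool goes at most 41.7 mm and 7.16 degrees, less where a joint would pass 70% of its speed; a pose out of reach is approached as far as the arm can. A call with a gripper value outside its range is refused whole. OPENING is the closure in counts, from 0 (fully open) to 255 (shut), set as the call begins (- or left out, the last holds). The fingers move at their own pace and stop on an object; FORCE is the grip in N (left out, the last holds). Time passes only in rows, so rows that repeat a pose let the fingers close. It gives the time, the measured TCP pose, the force, the opening and the grip force at its end, in the units of the state.
- robot.read_state(): the state, without advancing time (a new reading comes with each control period).
- robot.read_camera(name): name is "scene" or "top"; returns the picture (400x640x3 uint8, red, green, blue); there is no depth.
- robot.camera_info(name): a dict with "fovy" (degrees; the focal length in pixels is half the picture's height over the tangent of half this angle, whatever the lens; pixels are square), "cx", "cy" (the principal point, pixels), "D" ([k1, k2, p1, p2, k3] as OpenCV has them; the pictures are not rectified), "R" (3x3) and "t" (3): a world point X has camera coordinates R X + t. Camera axes: x right, y down, z forward; pixel columns grow to the right and rows downward; lengths in m; the calibration is good to about 2 mm. A picture is of the moment at which its call begins. camera_info takes no time and is no camera call.
- robot.finish_job(): hands the job in; it is judged then, once.
The state is a dict: "clock": time; "joints": joint angles; "qd": joint speeds; "joint_efforts": joint torques, N m; "tool_pos": TCP position; "tool_rot": TCP orientation; "ft_force": force on the tool from outside, world axes, zero at the start; "torque": the same for the moment, N m; "gripper_width": finger opening in m; "gripper_force": force on a finger pad.
Only numpy, scipy, OpenCV 4.12 (cv2) and the standard library are available. Lean on these libraries where they do the work, as an engineer would, in place of code of your own. Each camera call takes 0.05 s, during which the arm holds its last target. There are 200 camera calls.

## Working session

There is one attempt and no reset: what is moved stays moved. The work goes in short steps, Python scripts to look and compute and a shell command to move; the robot and the scene stay as the last step left them, time stands still between calls to the robot, and variables do not carry over. Pictures are saved under pics/ and viewed, at most 10 in all, crops included, and the job is handed in when it is done.

```bash
mkdir -p pics; cat > h.py <<'E'
import cv2,numpy as np
from plant import robot
def snap(n,f):
    im=robot.read_camera(n); cv2.imwrite(f,cv2.cvtColor(im,cv2.COLOR_RGB2BGR)); return im
def cal(n):
    c=robot.camera_info(n); f=200/np.tan(np.radians(c['fovy'])/2)
    K=np.array([[f,0,c['cx']],[0,f,c['cy']],[0,0,1]]); return K,np.array(c['D'],float),np.array(c['R']),np.array(c['t'])
def ray(n,uv,z):
    K,D,R,t=cal(n); p=cv2.undistortPoints(np.array([[uv]],float),K,D)[0,0]
    d=R.T@np.array([p[0],p[1],1]); o=-R.T@t; return o+d*(z-o[2])/d[2]
def proj(n,X):
    K,D,R,t=cal(n); return cv2.projectPoints(np.atleast_2d(np.array(X,float)),cv2.Rodrigues(R)[0],t,K,D)[0][:,0]
E
python3 - <<'E'
from h import *
for n in('top','scene'):
    snap(n,f'pics/{n}0.png'); K,D,R,t=cal(n); print(n,K[0,0],-R.T@t,R[2])
print(robot.read_state())
E
```

```text
top 370.8517533868151 [ 0.42214965 -0.02776652  0.9235694 ] [ 0.1841117  -0.00150058 -0.98290418]
scene 389.4862423127336 [ 1.09647312 -0.48631352  0.58893894] [-0.58975145  0.54732183 -0.59382829]
{'clock': 0.1, 'joints': array([-9.37906269e-01,  3.59331073e-01,  1.11242598e-02, -3.47517698e-04,
       -1.22411267e+00, -2.88096532e-01]), 'qd': array([-0.00055709, -0.00187217,  0.00309457,  0.00122074,  0.00055336,
       -0.00051601]), 'joint_efforts': array([-1.31485551e-03, -5.84161663e+01,  2.93751633e+01,  7.01538295e+00,
        1.01788758e-02, -6.07970378e-05]), 'tool_pos': array([ 0.22797374, -0.63484499,  0.22568772]), 'tool_rot': array([ 3.14003944e+00, -1.19576594e-04, -2.79691736e+00]), 'ft_force': array([-0.1162495 ,  0.93351955, -0.34220295]), 'torque': array([0.00296003, 0.01023873, 0.02353221]), 'gripper_force': 0.0, 'gripper_width': 0.08741096935354116}
```

View pics/top0.png

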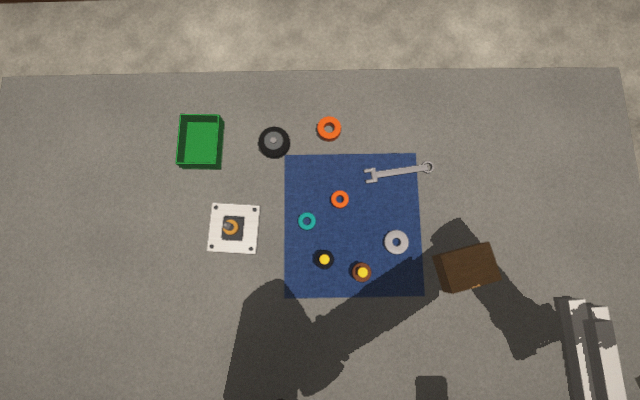

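View pics/scene0.png

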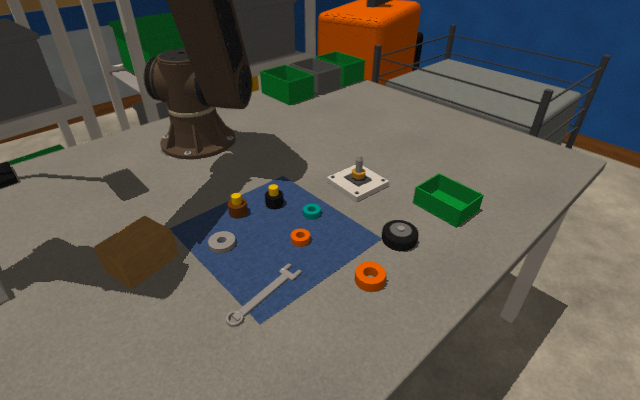

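The top view shows the fixture at (234,229), race (397,242), small orange spacer (340,199), black cap (324,260), brown decoy (362,272), turquoise ring (307,221) and carton (467,268). I'll measure them precisely next.

```bash
cat > m.py <<'E'
from h import *
im=cv2.imread('pics/top0.png'); 
def blob(box,lo,hi):
    x0,y0,x1,y1=box; h=cv2.cvtColor(im[y0:y1,x0:x1],cv2.COLOR_BGR2HSV); m=cv2.inRange(h,np.array(lo),np.array(hi))
    n,l,s,_=cv2.connectedComponentsWithStats(m); k=1+s[1:,4].argmax(); m=((l==k)*255).astype(np.uint8)
    c=max(cv2.findContours(m,0,1)[0],key=len); e=cv2.fitEllipse(c); return np.array(e[0])+[x0,y0],e[1],s[k,4]
for n,b,lo,hi,z in [('race',(380,225,415,260),(0,0,110),(180,70,255),.010),('spacer',(325,185,355,215),(3,150,80),(20,255,255),.012),
  ('bigorange',(312,112,345,145),(3,150,80),(20,255,255),.012),('turq',(295,208,320,232),(80,80,50),(100,255,255),.012),
  ('capknob',(312,248,336,272),(22,150,80),(35,255,255),.054),('brownknob',(350,260,374,284),(22,150,80),(35,255,255),.054),
  ('plate',(200,196,268,262),(0,0,150),(180,60,255),.018)]:
    c,ax,a=blob(b,lo,hi); print(n,c.round(1),np.round(ax,1),a,ray('top',c,z).round(4))
print([ray('top',p,.018).round(4) for p in ((211,203),(260,205),(258,255),(207,251))])
print('car',ray('top',(467,258),.07).round(3),'wrench',ray('top',(368,175),.0).round(3),ray('top',(430,167),.0).round(3))
a=cv2.resize(im[195:262,200:270],None,fx=8,fy=8,interpolation=2)
s=cv2.imread('pics/scene0.png'); b=cv2.resize(s[145:205,318:396],None,fx=8,fy=8,interpolation=2)
print(a.shape,b.shape); a=a[:480]
cv2.imwrite('pics/fx.png',cv2.resize(np.hstack([a[:480],b[:480]]),None,fx=.67,fy=.67))
E
python3 m.py
```

```text
race [396.4 241.7] [23.3 24.1] 424 [ 0.4822 -0.2081  0.01  ]
spacer [339.3 198.9] [16.4 16.8] 195 [ 0.5907 -0.07    0.012 ]
bigorange [328.6 128.1] [23.  23.4] 394 [ 0.7777 -0.0467  0.012 ]
turq [306.5 220.6] [17.5 17.8] 234 [0.5371 0.0121 0.012 ]
capknob [324.3 258.8] [9.  9.4] 78 [ 0.4423 -0.0303  0.054 ]
brownknob [362.4 272. ] [8.6 9.4] 76 [ 0.411  -0.1175  0.054 ]
plate [232.9 227.9] [56.1 58.3] 1899 [0.521  0.1926 0.018 ]
[array([0.5838, 0.2489, 0.018 ]), array([0.577 , 0.1269, 0.018 ]), array([0.4544, 0.1298, 0.018 ]), array([0.4656, 0.2539, 0.018 ])]
car [ 0.439 -0.356  0.07 ] wrench [ 0.654 -0.146  0.   ] [ 0.673 -0.306  0.   ]
(536, 560, 3) (480, 624, 3)
```

View pics/fx.png

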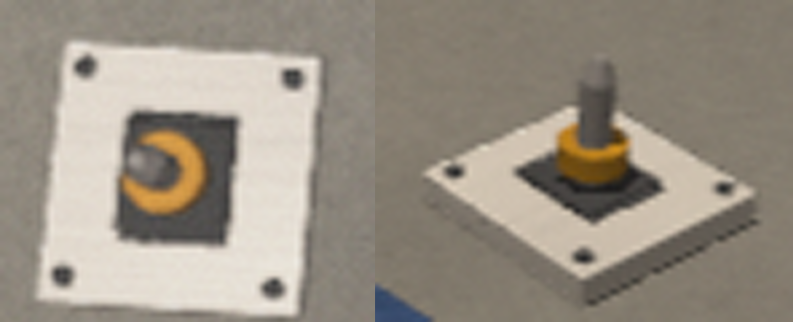

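```bash
python3 - <<'E'
from h import *
print('collar',ray('top',(230.7,227.1),.0425),'tip top',ray('top',(226.1,224.5),.088),'tip scene',ray('scene',(360,156.4),.088))
print('collar scene', ray('scene',(318+222/5.36,145+141/5.36),.0425))
# scene centroid of plate corners: left(424,172) bottom(586,282 top edge) right(757,193) back(573,104)
P=[ray('scene',(318+(x-375)/5.36,145+y/5.36),.018) for x,y in((424,174),(586,281),(757,192),(573,104))]; print(np.round(P,4),np.mean(P,0))
T=[ray('top',(200+x/5.36,195+y/5.36),.018) for x,y in((67,43),(321,57),(298,315),(38,298))]; print(np.round(T,4),np.mean(T,0))
# rings in scene for cam-cam bias
s=cv2.cvtColor(cv2.imread('pics/scene0.png'),cv2.COLOR_BGR2HSV)
for n,b,lo,hi,z in [('race',(205,228,240,255),(0,0,110),(180,70,255),.009),('spacer',(285,225,318,250),(3,150,80),(20,255,255),.01),('knob',(266,182,283,196),(22,150,60),(35,255,255),.043)]:
    m=cv2.inRange(s[b[1]:b[3],b[0]:b[2]],lo,hi); e=cv2.minEnclosingCircle(cv2.findNonZero(m)); x,y,w,h=cv2.boundingRect(m); c=(b[0]+x+w/2-.5,b[1]+y+h/2-.5); print(n,c,w,h,ray('scene',c,z).round(4))
E
```

```text
collar [0.52033008 0.19188828 0.0425    ] tip top [0.52131528 0.19117852 0.088     ] tip scene [0.52443334 0.19141556 0.088     ]
collar scene [0.5251243 0.1928696 0.0425   ]
[[0.4619 0.1354 0.018 ]
 [0.5801 0.1274 0.018 ]
 [0.586  0.2468 0.018 ]
 [0.4657 0.2415 0.018 ]] [0.52342266 0.18776452 0.018     ]
[[0.5837 0.2452 0.018 ]
 [0.5754 0.1272 0.018 ]
 [0.4575 0.1357 0.018 ]
 [0.4666 0.2537 0.018 ]] [0.52079408 0.19043581 0.018     ]
race (221.0, 239.5) 27 18 [ 0.4764 -0.2049  0.009 ]
spacer (300.0, 237.5) 19 18 [ 0.5907 -0.0717  0.01  ]
knob (273.0, 189.5) 11 12 [ 0.439  -0.0286  0.043 ]
```

```bash
python3 -m handwheel '[[[0.126,0.214,-0.06,0,0,5.9],[0.126,0.214,-0.06,0,0,5.9],[0.126,0.214,-0.06,0,0,5.9],[0.126,0.214,-0.06,0,0,5.9],[0.126,0.214,-0.06,0,0,5.9],[0.126,0.214,-0.06,0,0,5.9],[0.252,0.428,-0.15,0,0,11.8],[0.252,0.428,-0.15,0,0,11.8],[0.252,0.428,-0.15,0,0,11.8],[0.252,0.428,-0.15,0,0,11.8],[0.252,0.428,-0.15,0,0,11.8],[0.252,0.428,-0.15,0,0,11.8],[0.252,0.428,-0.15,0,0,11.8],[0.252,0.428,-0.15,0,0,11.8],[0.252,0.428,-0.15,0,0,11.8]]]' 0 20
python3 - <<'E'
from h import *
snap('top','pics/top1.png'); s=robot.read_state(); print(s['tool_pos'],s['tool_rot'],s['joints'])
print(proj('top',[s['tool_pos']]),proj('scene',[s['tool_pos']]))
E
```

```text
clock: 1.35
tool_pos: [0.4801, -0.2062, 0.0759]
tool_rot: [3.14, 0.0, -1.559]
ft_force: [-1.0, 0.2, 0.4]
gripper_width: 0.0876
gripper_force: 0.0
[ 0.47989124 -0.20697653  0.07626766] [ 3.14051239e+00  3.45790505e-05 -1.55993632e+00] [-3.14086433e-02  2.62936268e-01 -5.15175005e-01  1.55676591e-05
 -7.93765818e-01  4.22577521e-02]
[[401.64825744 240.697574  ]] [[216.39454636 216.9387546 ]]
```

```bash
python3 -m handwheel '[[[0,0,-0.035,0,0,0],[0,0,-0.06,0,0,0],[0,0,-0.072,0,0,0],[0,0,-0.072,0,0,0],[0,0,-0.072,0,0,0]]]' 0 20; python3 -m handwheel '[[[0,0,0,0,0,0],[0,0,0,0,0,0],[0,0,0,0,0,0],[0,0,0,0,0,0],[0,0,0,0,0,0],[0,0,0,0,0,0],[0,0,0,0,0,0],[0,0,0,0,0,0]]]' 255 20
```

```text
clock: 1.82
tool_pos: [0.4795, -0.2082, 0.0046]
tool_rot: [3.14, -0.0, -1.562]
ft_force: [-0.1, -0.8, 1.3]
gripper_width: 0.0875
gripper_force: 0.0
clock: 2.48
tool_pos: [0.4806, -0.2073, 0.0052]
tool_rot: [-3.141, -0.0, -1.561]
ft_force: [-1.6, 0.7, 5.8]
gripper_width: 0.0596
gripper_force: 20.0
```

```bash
python3 -m handwheel '[[[0,0,0.03,0,0,0],[0,0,0.07,0,0,0],[0,0,0.11,0,0,0],[0.01,0.05,0.12,0,0,0],[0.015,0.09,0.12,0,0,0],[0.02,0.13,0.12,0,0,0],[0.025,0.17,0.12,0,0,0],[0.03,0.21,0.12,0,0,0],[0.035,0.25,0.12,0,0,0],[0.04,0.29,0.12,0,0,0],[0.042,0.33,0.12,0,0,0],[0.042,0.37,0.12,0,0,0],[0.042,0.399,0.12,0,0,0],[0.042,0.399,0.12,0,0,0],[0.042,0.399,0.12,0,0,0],[0.042,0.399,0.12,0,0,0]]]'
python3 - <<'E'
from h import *
a=snap('top','pics/top2.png');b=snap('scene','pics/scene2.png'); s=robot.read_state(); print(s['tool_pos'],s['ft_force'],s['gripper_width'])
print(proj('top',[s['tool_pos']]),proj('scene',[s['tool_pos']]))
a=a[170:270,180:280];b=b[100:200,310:410]
cv2.imwrite('pics/c2.png',cv2.resize(np.hstack([a,b]),None,fx=4,fy=4,interpolation=2)[:,:,::-1])
E
```

```text
clock: 3.82
tool_pos: [0.5214, 0.1916, 0.124]
tool_rot: [3.14, -0.001, -1.56]
ft_force: [0.3, -0.2, -1.7]
gripper_width: 0.0593
gripper_force: 20.0
[0.52175556 0.19077671 0.12428633] [ 0.73393842 -1.05008499 -1.71940583] 0.059675985841969544
[[221.98641752 222.37955162]] [[360.00030027 143.56547688]]
```

View pics/c2.png

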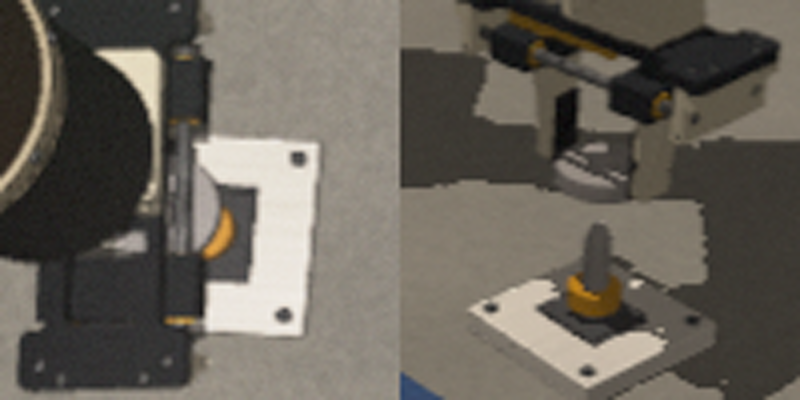

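The race hangs roughly centred over the pin (scene crop: pin at 597, ring 552–637). I'll go down in small steps and feel.

```bash
python3 -m handwheel '[[[0,0,-0.01,0,0,0],[0,0,-0.02,0,0,0],[0,0,-0.026,0,0,0],[0,0,-0.03,0,0,0],[0,0,-0.033,0,0,0],[0,0,-0.036,0,0,0],[0,0,-0.036,0,0,0],[0,0,-0.036,0,0,0]]]' 255 20;  python3 -m handwheel '[[[0,0,-0.001,0,0,0],[0,0,-0.002,0,0,0],[0,0,-0.003,0,0,0],[0,0,-0.003,0,0,0]]]'
```

```text
clock: 4.58
tool_pos: [0.5222, 0.1918, 0.0885]
tool_rot: [3.142, -0.0, -1.561]
ft_force: [-0.2, 0.6, -1.8]
gripper_width: 0.0596
gripper_force: 20.0
clock: 4.92
tool_pos: [0.5221, 0.1917, 0.0855]
tool_rot: [3.142, 0.0, -1.561]
ft_force: [-0.0, 0.2, -2.4]
gripper_width: 0.0597
gripper_force: 20.0
```

```bash
for i in 1 2; do python3 -m handwheel '[[[0,0,-0.0005,0,0,0],[0,0,-0.001,0,0,0],[0,0,-0.0015,0,0,0],[0,0,-0.0015,0,0,0]]]' | grep -E 'pos|ft'; done
```

```text
tool_pos: [0.5221, 0.1917, 0.084]
ft_force: [0.5, 0.2, -1.9]
tool_pos: [0.5221, 0.1918, 0.0825]
ft_force: [-0.7, 0.5, -0.3]
```

```bash
for i in 1 2; do python3 -m handwheel '[[[0,0,-0.0005,0,0,0],[0,0,-0.001,0,0,0],[0,0,-0.0015,0,0,0],[0,0,-0.0015,0,0,0]]]' | grep -E 'pos|ft'; done
```

```text
tool_pos: [0.522, 0.1919, 0.0811]
ft_force: [-2.3, 1.8, 1.4]
tool_pos: [0.5218, 0.192, 0.0792]
ft_force: [-3.6, 2.9, 0.8]
```

```bash
python3 -m handwheel '[[[-0.0005,0.0004,0,0,0,0],[-0.0009,0.0007,0,0,0,0],[-0.0009,0.0007,0,0,0,0],[-0.0009,0.0007,0,0,0,0]]]' | grep -E 'pos|ft'; python3 -m handwheel '[[[0,0,-0.001,0,0,0],[0,0,-0.002,0,0,0],[0,0,-0.003,0,0,0],[0,0,-0.004,0,0,0],[0,0,-0.005,0,0,0],[0,0,-0.005,0,0,0]]]' | grep -E 'pos|ft'
```

```text
tool_pos: [0.5213, 0.1924, 0.0794]
ft_force: [-0.9, 1.8, -2.6]
tool_pos: [0.5212, 0.1924, 0.0743]
ft_force: [-1.5, 1.4, -1.7]
```

```bash
python3 -m handwheel '[[[-0.0005,0.0006,-0.001,0,0,0],[-0.0005,0.0006,-0.004,0,0,0],[-0.0005,0.0006,-0.007,0,0,0],[-0.0005,0.0006,-0.01,0,0,0],[-0.0005,0.0006,-0.013,0,0,0],[-0.0005,0.0006,-0.016,0,0,0],[-0.0005,0.0006,-0.019,0,0,0],[-0.0005,0.0006,-0.021,0,0,0],[-0.0005,0.0006,-0.021,0,0,0],[-0.0005,0.0006,-0.021,0,0,0]]]' | grep -E 'pos|ft'; python3 -m handwheel '[[[0,0,-0.001,0,0,0],[0,0,-0.002,0,0,0],[0,0,-0.003,0,0,0],[0,0,-0.004,0,0,0],[0,0,-0.004,0,0,0]]]'
```

```text
tool_pos: [0.5207, 0.193, 0.0534]
ft_force: [-0.4, -0.5, -1.8]
clock: 8.33
tool_pos: [0.5206, 0.193, 0.0494]
tool_rot: [3.141, -0.0, -1.561]
ft_force: [0.1, 0.5, -1.8]
gripper_width: 0.0597
gripper_force: 20.0
```

```bash
for i in 1 2 3; do python3 -m handwheel '[[[0,0,-0.0005,0,0,0],[0,0,-0.001,0,0,0],[0,0,-0.001,0,0,0]]]' | grep -E 'pos|ft'; done
```

```text
tool_pos: [0.5207, 0.1931, 0.0485]
ft_force: [0.2, 0.2, -1.3]
tool_pos: [0.5207, 0.193, 0.0475]
ft_force: [-0.1, -0.6, -1.8]
tool_pos: [0.5208, 0.1931, 0.0468]
ft_force: [-0.7, 1.3, 1.4]
```

```bash
python3 -m handwheel '[[[0,0,0,0,0,0],[0,0,0,0,0,0],[0,0,0,0,0,0],[0,0,0,0,0,0],[0,0,0.02,0,0,0],[0,0,0.05,0,0,0],[0,0,0.08,0,0,0],[0.01,-0.04,0.08,0,0,0],[0.02,-0.08,0.08,0,0,0],[0.03,-0.12,0.08,0,0,0],[0.04,-0.16,0.07,0,0,0],[0.05,-0.2,0.05,0,0,0],[0.06,-0.23,0.035,0,0,0],[0.0695,-0.264,0.03,0,0,0],[0.0695,-0.264,0.03,0,0,0],[0.0695,-0.264,0.03,0,0,0],[0.0695,-0.264,0.03,0,0,0]]]' 0
python3 - <<'E'
from h import *
snap('top','pics/top3.png');b=snap('scene','pics/scene3.png')
cv2.imwrite('pics/c3.png',cv2.resize(b[120:280,240:420],None,fx=4,fy=3.7,interpolation=2)[:,:,::-1])
E
```

```text
clock: 10.5
tool_pos: [0.5902, -0.0712, 0.0764]
tool_rot: [3.141, -0.0, -1.562]
ft_force: [0.1, 0.3, 1.0]
gripper_width: 0.0875
gripper_force: 0.0
```

View pics/c3.png

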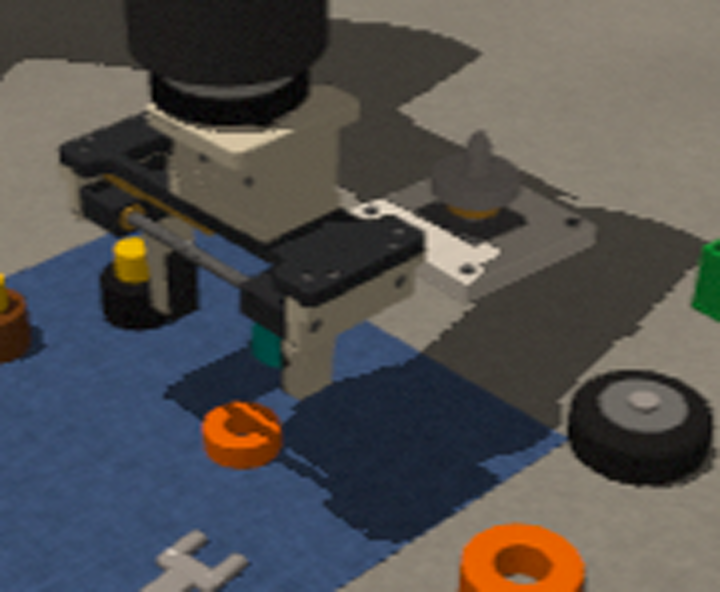

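The race sits on the collar (pin at 480,160 in the crop), and the spacer is under the gripper at (242,435). Now I'll grasp the spacer.

```bash
python3 -m handwheel '[[[0,0,-0.035,0,0,0],[0,0,-0.06,0,0,0],[0,0,-0.071,0,0,0],[0,0,-0.071,0,0,0],[0,0,-0.071,0,0,0]]]' 0 20|grep -E 'pos|ft'; python3 -m handwheel '[[[0,0,0,0,0,0],[0,0,0,0,0,0],[0,0,0,0,0,0],[0,0,0,0,0,0],[0,0,0,0,0,0],[0,0,0,0,0,0],[0,0,0,0,0,0],[0,0,0,0,0,0],[0,0,0,0,0,0]]]' 255 20
```

```text
tool_pos: [0.5905, -0.0703, 0.006]
ft_force: [-0.3, -0.1, 0.9]
clock: 11.77
tool_pos: [0.5902, -0.071, 0.0057]
tool_rot: [3.141, -0.0, -1.561]
ft_force: [-0.8, -0.2, 2.7]
gripper_width: 0.0431
gripper_force: 20.0
```

```bash
python3 -m handwheel '[[[0,0,0.03,0,0,0],[0,0,0.07,0,0,0],[0,0,0.1,0,0,0],[-0.01,0.04,0.11,0,0,0],[-0.02,0.08,0.11,0,0,0],[-0.03,0.12,0.11,0,0,0],[-0.04,0.16,0.11,0,0,0],[-0.05,0.2,0.11,0,0,0],[-0.06,0.23,0.11,0,0,0],[-0.0695,0.263,0.11,0,0,0],[-0.0695,0.263,0.1,0,0,0],[-0.0695,0.263,0.09,0,0,0],[-0.0695,0.263,0.085,0,0,0],[-0.0695,0.263,0.081,0,0,0],[-0.0695,0.263,0.079,0,0,0],[-0.0695,0.263,0.079,0,0,0]]]'; for i in 1 2; do python3 -m handwheel '[[[0,0,-0.0005,0,0,0],[0,0,-0.001,0,0,0],[0,0,-0.0015,0,0,0],[0,0,-0.0015,0,0,0]]]' | grep -E 'pos|ft'; done
```

```text
clock: 13.1
tool_pos: [0.5209, 0.1911, 0.084]
tool_rot: [3.141, -0.0, -1.563]
ft_force: [0.1, 0.6, 0.1]
gripper_width: 0.0429
gripper_force: 20.0
tool_pos: [0.5209, 0.1919, 0.0832]
ft_force: [0.3, 0.4, 0.4]
tool_pos: [0.5208, 0.1922, 0.0816]
ft_force: [0.6, -0.0, -0.2]
```

```bash
for i in 1 2; do python3 -m handwheel '[[[0,0,-0.0005,0,0,0],[0,0,-0.001,0,0,0],[0,0,-0.0015,0,0,0],[0,0,-0.0015,0,0,0]]]' | grep -E 'pos|ft'; done
```

```text
tool_pos: [0.5208, 0.1922, 0.08]
ft_force: [-0.3, 2.1, 0.6]
tool_pos: [0.5208, 0.1922, 0.0785]
ft_force: [-0.1, 3.0, 0.0]
```

```bash
python3 -m handwheel '[[[0,0.0004,0,0,0,0],[0,0.0009,0,0,0,0],[0,0.0009,-0.002,0,0,0],[0,0.0009,-0.005,0,0,0],[0,0.0009,-0.008,0,0,0],[0,0.0009,-0.011,0,0,0],[0,0.0009,-0.0135,0,0,0],[0,0.0009,-0.0135,0,0,0],[0,0.0009,-0.0135,0,0,0]]]'; for i in 1 2; do python3 -m handwheel '[[[0,0,-0.0005,0,0,0],[0,0,-0.001,0,0,0],[0,0,-0.001,0,0,0]]]' | grep -E 'pos|ft'; done
```

```text
clock: 15.18
tool_pos: [0.5206, 0.1928, 0.0648]
tool_rot: [3.141, -0.0, -1.561]
ft_force: [-0.4, -0.1, -1.0]
gripper_width: 0.0432
gripper_force: 20.0
tool_pos: [0.5207, 0.193, 0.0641]
ft_force: [-0.0, 0.3, 0.2]
tool_pos: [0.5207, 0.1929, 0.063]
ft_force: [-0.7, 0.0, -0.2]
```

```bash
for i in 1 2; do python3 -m handwheel '[[[0,0,-0.0005,0,0,0],[0,0,-0.001,0,0,0],[0,0,-0.001,0,0,0]]]' | grep -E 'pos|ft'; done
```

```text
tool_pos: [0.5207, 0.1929, 0.0619]
ft_force: [0.4, 0.4, -0.4]
tool_pos: [0.5208, 0.193, 0.0611]
ft_force: [-0.4, 0.1, 1.4]
```

```bash
python3 -m handwheel '[[[0,0,-0.0005,0,0,0],[0,0,-0.0005,0,0,0],[0,0,-0.0005,0,0,0],[0,0,-0.0005,0,0,0],[0,0,0.02,0,0,0],[0,0,0.05,0,0,0],[0,0,0.06,0,0,0],[-0.01,-0.04,0.06,0,0,0],[-0.02,-0.08,0.06,0,0,0],[-0.04,-0.12,0.06,0,0,0],[-0.06,-0.16,0.05,0,0,0],[-0.07,-0.19,0.04,0,0,0],[-0.08,-0.223,0.03,0,0,0],[-0.08,-0.223,0.02,0,0,0],[-0.08,-0.223,0.02,0,0,0],[-0.08,-0.223,0.02,0,0,0]]]' 0
python3 - <<'E'
from h import *
b=snap('scene','pics/scene4.png')
cv2.imwrite('pics/c4.png',cv2.resize(b[120:260,200:400],None,fx=4,fy=4,interpolation=2)[:,:,::-1])
E
```

```text
clock: 17.52
tool_pos: [0.4409, -0.0303, 0.0812]
tool_rot: [3.142, -0.0, -1.562]
ft_force: [0.7, -0.1, 0.0]
gripper_width: 0.0876
gripper_force: 0.0
```

View pics/c4.png

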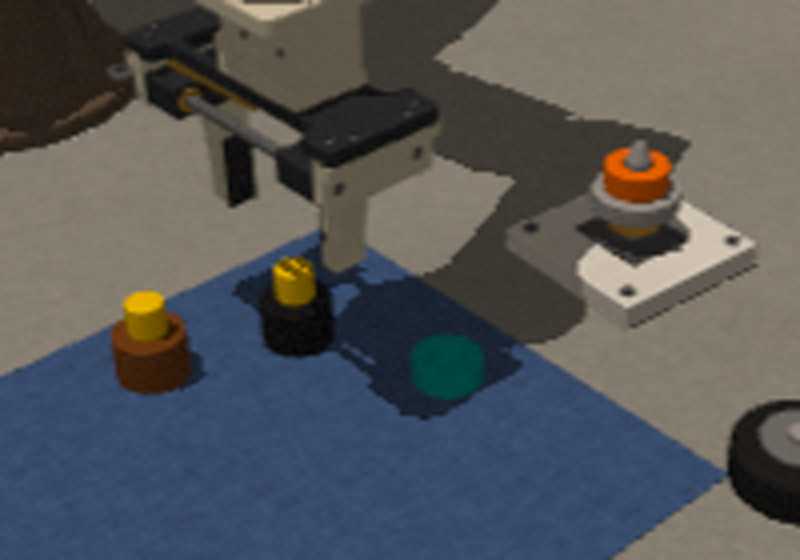

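Race and spacer are threaded (637,185), and the cap is below the gripper at (297,300). Now I'll grip the knob just above the shoulder.

```bash
python3 -m handwheel '[[[0,0,-0.02,0,0,0],[0,0,-0.035,0,0,0],[0,0,-0.044,0,0,0],[0,0,-0.0475,0,0,0],[0,0,-0.0475,0,0,0],[0,0,-0.0475,0,0,0]]]' 0 30|grep -E 'pos|ft'; python3 -m handwheel '[[[0,0,0,0,0,0],[0,0,0,0,0,0],[0,0,0,0,0,0],[0,0,0,0,0,0],[0,0,0,0,0,0],[0,0,0,0,0,0],[0,0,0,0,0,0],[0,0,0,0,0,0],[0,0,0,0,0,0],[0,0,0,0,0,0],[0,0,0,0,0,0],[0,0,0,0,0,0],[0,0,0,0,0,0],[0,0,0,0,0,0]]]' 255 30
```

```text
tool_pos: [0.4415, -0.0293, 0.0341]
ft_force: [-0.3, -0.3, 0.2]
clock: 19.23
tool_pos: [0.4407, -0.0301, 0.0335]
tool_rot: [3.142, -0.0, -1.561]
ft_force: [-0.3, -0.2, -0.8]
gripper_width: 0.0234
gripper_force: 30.0
```

```bash
python3 -m handwheel '[[[0,0,0.03,0,0,0],[0,0,0.07,0,0,0],[0,0,0.1,0,0,0],[0.01,0.04,0.105,0,0,0],[0.025,0.08,0.105,0,0,0],[0.04,0.12,0.105,0,0,0],[0.06,0.16,0.105,0,0,0],[0.07,0.19,0.105,0,0,0],[0.08,0.2225,0.105,0,0,0],[0.08,0.2225,0.095,0,0,0],[0.08,0.2225,0.089,0,0,0],[0.08,0.2225,0.085,0,0,0],[0.08,0.2225,0.082,0,0,0],[0.08,0.2225,0.08,0,0,0],[0.08,0.2225,0.08,0,0,0]]]'; for i in 1 2; do python3 -m handwheel '[[[0,0,-0.0005,0,0,0],[0,0,-0.001,0,0,0],[0,0,-0.0015,0,0,0],[0,0,-0.0015,0,0,0]]]' | grep -E 'pos|ft'; done
```

```text
clock: 20.48
tool_pos: [0.5205, 0.1915, 0.1134]
tool_rot: [3.141, -0.0, -1.562]
ft_force: [0.5, -0.7, -1.9]
gripper_width: 0.0232
gripper_force: 30.0
tool_pos: [0.5208, 0.1923, 0.1122]
ft_force: [0.1, 0.5, -0.3]
tool_pos: [0.5207, 0.1925, 0.1104]
ft_force: [-0.5, -0.6, -1.0]
```

```bash
for i in 1 2; do python3 -m handwheel '[[[0,0,-0.0005,0,0,0],[0,0,-0.001,0,0,0],[0,0,-0.001,0,0,0]]]' | grep -E 'pos|ft'; done
```

```text
tool_pos: [0.5207, 0.1924, 0.1095]
ft_force: [0.5, 1.0, -0.0]
tool_pos: [0.5207, 0.1925, 0.1085]
ft_force: [-0.3, 0.2, -1.1]
```

```bash
for i in 1 2 3; do python3 -m handwheel '[[[0,0,-0.0005,0,0,0],[0,0,-0.001,0,0,0],[0,0,-0.001,0,0,0]]]' | grep -E 'pos|ft'; done
```

```text
tool_pos: [0.5207, 0.1925, 0.1075]
ft_force: [-1.2, 0.7, -0.8]
tool_pos: [0.5209, 0.1926, 0.1069]
ft_force: [-0.7, 0.3, 2.9]
tool_pos: [0.5209, 0.1925, 0.1058]
ft_force: [-1.2, 0.6, 3.9]
```

```bash
python3 -m handwheel '[[[0,0,-0.0005,0,0,0],[0,0,-0.001,0,0,0],[0,0,-0.001,0,0,0]]]' | grep -E 'pos|ft'
```

```text
tool_pos: [0.5208, 0.1925, 0.1046]
ft_force: [-0.6, 0.2, 4.4]
```

```bash
for i in 1 2 3 4; do python3 -m handwheel '[[[0,0,-0.0004,0,0,0],[0,0,-0.0008,0,0,0],[0,0,-0.001,0,0,0],[0,0,-0.001,0,0,0]]]' | grep -E 'pos|ft'; done
```

```text
tool_pos: [0.5208, 0.1925, 0.1035]
ft_force: [0.0, 1.9, 4.6]
tool_pos: [0.5208, 0.1925, 0.1025]
ft_force: [-0.8, 1.1, 4.1]
tool_pos: [0.5208, 0.1925, 0.1015]
ft_force: [-1.1, 1.1, 4.3]
tool_pos: [0.5208, 0.1925, 0.1005]
ft_force: [-0.0, -0.0, 4.5]
```

```bash
for i in 1 2; do python3 -m handwheel '[[[0,0,-0.0003,0,0,0],[0,0,-0.0005,0,0,0],[0,0,-0.0005,0,0,0]]]' | grep -E 'pos|ft'; done
```

```text
tool_pos: [0.5208, 0.1925, 0.1]
ft_force: [0.2, 1.2, 3.4]
tool_pos: [0.5208, 0.1925, 0.0996]
ft_force: [0.7, 1.0, 4.1]
```

```bash
python3 -m handwheel '[[[0,0,-0.0003,0,0,0],[0,0,-0.0005,0,0,0],[0,0,-0.0005,0,0,0]]]' | grep -E 'pos|ft'
```

```text
tool_pos: [0.5209, 0.1925, 0.0994]
ft_force: [0.1, 1.1, 6.9]
```

```bash
python3 -m handwheel '[[[0,0,-0.0003,0,0,0],[0,0,-0.0003,0,0,0],[0,0,-0.0003,0,0,0]]]' | grep -E 'pos|ft'
```

```text
tool_pos: [0.5209, 0.1925, 0.0993]
ft_force: [-1.9, 0.7, 8.8]
```

```bash
python3 -m handwheel '[[[0,0,-0.0003,0,0,0],[0,0,-0.0005,0,0,0],[0,0,-0.0005,0,0,0]]]' | grep -E 'pos|ft'
```

```text
tool_pos: [0.521, 0.1926, 0.0993]
ft_force: [-2.8, -0.4, 13.3]
```

```bash
python3 -m handwheel '[[[0,0,-0.0002,0,0,0],[0,0,-0.0004,0,0,0],[0,0,-0.0004,0,0,0]]]' | grep -E 'pos|ft'
```

```text
tool_pos: [0.5211, 0.1926, 0.0992]
ft_force: [-3.6, 1.8, 15.9]
```

Firmly at the hard stop with about 16 N. I'll hold, ease off, release, and rise.

```bash
python3 -m handwheel '[[[0,0,0,0,0,0],[0,0,0,0,0,0],[0,0,0,0,0,0],[0,0,0,0,0,0],[0,0,0,0,0,0],[0,0,0,0,0,0],[0,0,0,0,0,0],[0,0,0,0,0,0],[0,0,0,0,0,0],[0,0,0,0,0,0]]]'; python3 -m handwheel '[[[0,0,0.0012,0,0,0],[0,0,0.0012,0,0,0]]]' | grep ft; python3 -m handwheel '[[[0,0,0,0,0,0],[0,0,0,0,0,0],[0,0,0,0,0,0],[0,0,0,0,0,0],[0,0,0,0,0,0],[0,0,0,0,0,0],[0,0,0.01,0,0,0],[0,0,0.03,0,0,0],[0,0,0.07,0,0,0],[0,-0.04,0.09,0,0,0],[0,-0.08,0.09,0,0,0],[0,-0.12,0.09,0,0,0],[0,-0.16,0.09,0,0,0],[0,-0.16,0.09,0,0,0]]]' 0
python3 - <<'E'
from h import *
b=snap('scene','pics/scene5.png');a=snap('top','pics/top5.png')
cv2.imwrite('pics/c5.png',cv2.resize(np.hstack([a[170:270,180:280],b[110:210,310:410]]),None,fx=4,fy=4,interpolation=2)[:,:,::-1])
E
```

```text
clock: 26.32
tool_pos: [0.5211, 0.1926, 0.0992]
tool_rot: [-3.14, 0.0, -1.561]
ft_force: [-3.7, -0.2, 15.1]
gripper_width: 0.023
gripper_force: 30.0
ft_force: [-1.5, 0.5, 8.1]
clock: 27.65
tool_pos: [0.5198, 0.0275, 0.1901]
tool_rot: [-3.141, -0.0, -1.565]
ft_force: [-0.4, 0.4, -0.2]
gripper_width: 0.0874
gripper_force: 0.0
```

View pics/c5.png

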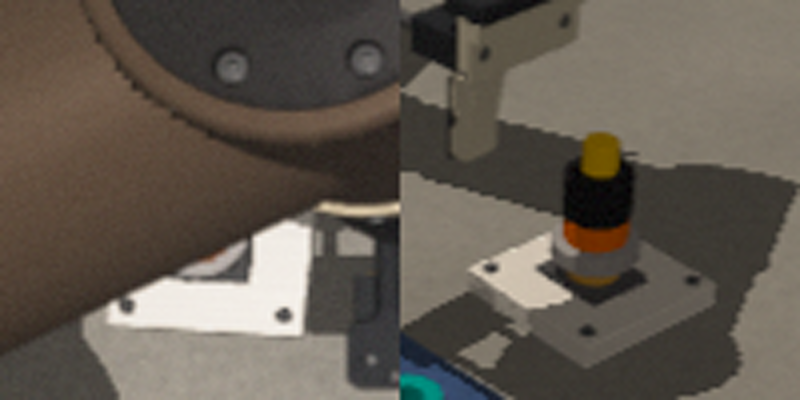

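The full stack is upright and seated on the fixture (cap at 598,190), and the gripper is clear of it. TCP height puts the cap underside at about 66 mm.

```bash
python3 -c "
from plant import robot
print(robot.finish_job())"
```

```text
the job is handed in; nothing more can be done
None
```

The race, spacer and cap are stacked on the pin, pressed home with about 15 N, held for just under a second and released, and the job was handed in at about 28 s; no verdict came back, and I did not re-measure the bystanders, though no move was made near them.

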